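Park the captive lock screw of a fan tray and draw the tray out

TASK

Release the fan tray of the network appliance on the bench: pull its knurled captive screw up against the spring until you feel the thread's mouth, turn it counter-clockwise into the thread all the way to its end so that it stays parked, then draw the tray out by its pull tab to its stop and let go. Do not force the screw (no more than 18 N, or about 0.18 N m of turning), and leave the other things where they lie.

Things in the scene. Friction and masses are not known exactly. Their poses are not given: they have to be found in the camera images.
- appliance: Dark sheet-steel network appliance, 220 deep (x) by 260 wide (y) by 56 mm high, fixed. Origin on the table right under the screw's axis; x points from its front into its depth (front face at x = -45 mm), y to the left as the robot sees it, z up. Its front holds a fan tray 150 mm wide.
- screw: The captive screw's unit (origin as the appliance's; this point does not move). Round knurled steel head, 28 mm in diameter and 22 mm high, slot across its top, lower edge 85 mm above the table at rest, over a metal bush. Forcing it against slot, stops, thread or tray with more than 18 N damages it (on the lug, 10.5 mm off the axis, that is about 0.19 N m).
- screw_grip (a point): Centre of the screw's knurled head, 11 mm above its lower edge; rises with the screw. Below the cover a pin of the screw stands 8 mm deep in front of a keeper on the fan tray: the tray cannot come out while the screw is down.
- screw_lift (a joint): How far the screw is pulled up, m: 0 at rest, at most about 0.026. A spring pulls it down (damped): 3 N at rest plus 0.25 N per mm. The lug comes level with the thread's mouth at a height that differs between appliances and cannot be seen (4 to 17 mm); about 1.5 mm above that it meets a stop (stiff, roughly 15 N per mm).
- screw_turn (a joint): Turn of the screw, rad, counter-clockwise seen from above positive; 0 at rest, where a slot lets it turn only 0.06 either way. Between the thread's mouth and the stop above it, it can be turned into the thread. The thread lifts it 2.5 mm per rad, with 2 mm of play up and down, to an end stop at about 2.6. Turning takes under 0.1 N m; end stop more.
- bush_top (a point): Centre of the top of the metal bush that holds the thread: 33 mm in diameter, standing on the appliance's cover, its top 84 mm above the table. Inside, a lug on the screw stands in an upright slot that opens into the thread above. Let go at less than about 0.4 rad of turn the screw may spring back down; further on it stays where it is left.
- tray (a joint): How far the fan tray is drawn out of the front (towards the appliance's -x), m: 0 home, 0.05 at its stop. Sliding friction about 3 N.
- tray_grip (a point): Pull tab of the fan tray: an upright aluminium plate 12 mm thick (appliance y), 28 mm long (x), from 25 to 79 mm above the table, centred 40 mm in front of the front face. This point is on its centre line, 15 mm below its upper edge, and moves with the tray.
- driver: Bystander: a screwdriver, 190 mm, lying on the table.
- module: Bystander: a small metal plug-in module, 56 x 14 x 12 mm, in front of the appliance.
- bracket: Bystander: a steel angle bracket, 80 x 30 x 34 mm.
- blank: Bystander: a grey blanking plate, 50 x 90 x 6 mm, lying on the appliance's cover.
- dish: Bystander: a steel dish, 70 mm across, 25 mm high.
- converter: Bystander: a small white box, 70 x 95 x 26 mm.
- spool: Bystander: an empty white spool, 64 mm across, 22 mm high.

How it is judged:
By the outcome, as a careful person would: the job done as asked, in the order asked, and still so for the second after the job is handed in, with the robot touching nothing.
It also fails if it takes over 72 s, if anything falls off the work surface, if the arm or the gripper's body presses on something with over 40 N, if the wrist force passes 120 N, or if a joint passes its speed limit or range.

ROBOT

A 6-joint arm with a two-finger parallel gripper is mounted at the origin on the work surface. World frame = base frame: x ahead of the robot, y to its left, z up, the work surface at z = 0. Lengths are in mm, angles in degrees, forces in N, time in s.
With the tool pointing down it reaches from about 350 to 850 mm from the base axis. Payload 8.1 kg.
Tool frame: the origin (TCP) lies between the finger pads; the fingertips stand 22 mm ahead of it and the grasp point (between the pads) lies 3 mm ahead of it; z points along the fingers, y is the direction in which the jaws open and shut (so a half turn about z gives the same grasp; the last joint's range is limited). The gripper opens to 85 mm and grips with 20 to 120 N. Pads are 22 mm wide; open, the fingers measure 114 mm over their backs; the gripper's body (76 mm by 85 mm) begins 54 mm behind the grasp point. The pads swing forward as they close: fully open they stand 13 mm farther back than shut.
Start: joints at [-68.663, 7.471, 85.268, -0, 87.261, -4.893], TCP at [265.205, -538.212, 253.292] pointing down, gripper open.
Joint ranges: [-169.43, 169.43], [-51.17, 129.36], [1.28, 143.12], [-76.62, 256.62], [0, 156.53], [-152.29, 152.29]. Speed limits (degrees/s): [136.94, 136.94, 159.86, 180, 180, 180].

INTERFACE

Orientations are given as [roll, pitch, yaw] about the fixed x, y, z axes, in that order (R = Rz(yaw) Ry(pitch) Rx(roll)).
In Python, from bench import r gives the robot as it stands.
- The arm moves only by the tool drive_tool, never from a script. Its argument "moves" is a list of rows, each a list of 2 entries, a list of its own where there are three numbers: the shift along the world's x, y, z in mm, then the turn about the world's z in degrees. A call has exactly 8 rows; each row is the pose to reach, as a shift and turn from the pose commanded when the call began; what a row does not reach only later rows make up. A row lasts 1/12 s, in which the tool goes at most 41.7 mm and 7.16 degrees, less where a joint would pass 70% of its speed; a pose out of reach is approached as far as the arm can. A call with a gripper value outside its range is refused whole. "fingers" is the finger opening in mm, from 0 to 85.4, set as the call begins (left out, the last holds). The fingers move at their own pace and stop on an object; "squeeze" is the grip in N (left out, the last holds). Time passes only in rows, so rows that repeat a pose let the fingers close, or fill a call up. It gives the time, the measured TCP pose, the force and the opening at its end, in the units of the state.
- r.sense(): the state, without advancing time (a new reading comes with each control period).
- r.snapshot(name): name is "side" or "top"; returns a dict with "pixels" (480x640x3 uint8, red, green, blue), "camera_matrix" (3x3 intrinsics, pixels), "xyz" and "orientation" of the camera in the world. Camera axes: x right, y down, z forward; pixel columns grow to the right and rows downward; lengths in mm; the calibration is good to about 2 mm. A picture is of the moment at which its call begins. There is no depth.
- r.hand_in(): hands the job in, once; it reports no verdict.
The state is a dict: "time": time; "joint_pos": joint angles; "qd": joint speeds; "joint_efforts": joint torques, N m; "tool_pos": TCP position; "tcp_rot": TCP orientation; "ft_force": force on the tool from outside, world axes, zero at the start; "wrist_torque": the same for the moment, N m; "finger_gap": finger opening in mm.
Only numpy, scipy, OpenCV 4.12 (cv2) and the standard library are available. Lean on these libraries where they do the work, as an engineer would, in place of code of your own. Each camera call takes 0.05 s, during which the arm holds its last target.

## Working session

There is one attempt and no reset: what is moved stays moved. The work goes in short steps, Python scripts to look and compute and a tool call to move; the robot and the scene stay as the last step left them, time stands still between calls to the robot, and variables do not carry over. Pictures are saved under pics/ and viewed, and the job is handed in when it is done.

Besides the shell and the picture viewer there is one more tool, called after "Call:" as name(argument=value, ...) on one line, values as JSON. drive_tool: Moves the arm, as the interface text tells. Its arguments: {"type":"object","properties":{"moves":{"type":"array","items":{"type":"array"}},"fingers":{"type":"number"},"squeeze":{"type":"number"}},"required":["moves"]}

```bash
mkdir -p pics; ls; python3 - <<'E'
from bench import r
import cv2,pickle
s=r.sense();print(s)
d={}
for n in("side","top"):
    p=r.snapshot(n);d[n]=p;cv2.imwrite(f"pics/{n}0.png",p["pixels"][:,:,::-1]);print(n,p["camera_matrix"],p["xyz"],p["orientation"])
pickle.dump(d,open("d0.pkl","wb"))
E
```

```text
pics
{'time': 0.0, 'joint_pos': array([-6.86630987e+01,  7.51388643e+00,  8.53299338e+01,  1.53820304e-03,
        8.72606987e+01, -4.89343410e+00]), 'qd': array([-0.04737761,  0.02110034,  0.02754605,  0.00498608,  0.021066  ,
       -0.03889851]), 'joint_efforts': array([-2.87859275e-04, -5.69394636e+01, -5.00549877e+01, -2.54439519e-04,
        1.50504842e-02,  2.60800891e-05]), 'tool_pos': array([ 265.02852967, -537.72944418,  252.2508495 ]), 'tcp_rot': array([-1.79895993e+02, -1.04464581e-02,  2.62302510e+01]), 'ft_force': array([-0.64981709, -0.63919678, -0.4465145 ]), 'wrist_torque': array([ 0.00265367,  0.01351923, -0.03517919]), 'finger_gap': 85.51225719442176}
side [[536.66842116   0.         319.56035746]
 [  0.         536.66842116 238.26442079]
 [  0.           0.           1.        ]] [296.64861696 716.78187313 606.81984226] [-124.64120661    0.6339828  -156.06571343]
top [[525.895309     0.         321.50504192]
 [  0.         525.895309   237.17691026]
 [  0.           0.           1.        ]] [ 517.90300013   46.53870098 1095.66741359] [-175.32610757   -0.47334741  -89.67210603]
```

View pics/side0.png

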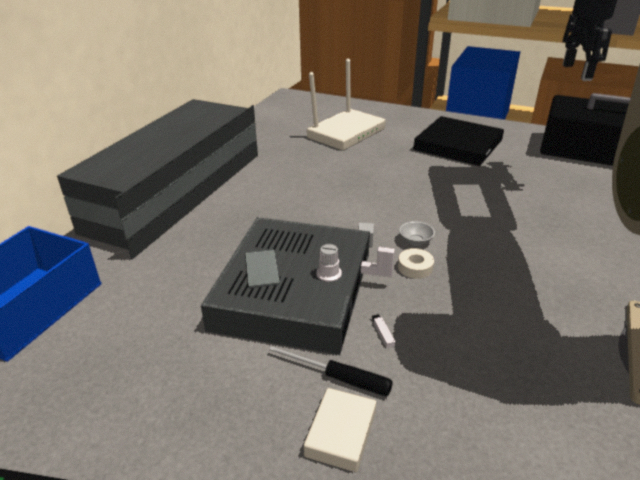

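View pics/top0.png

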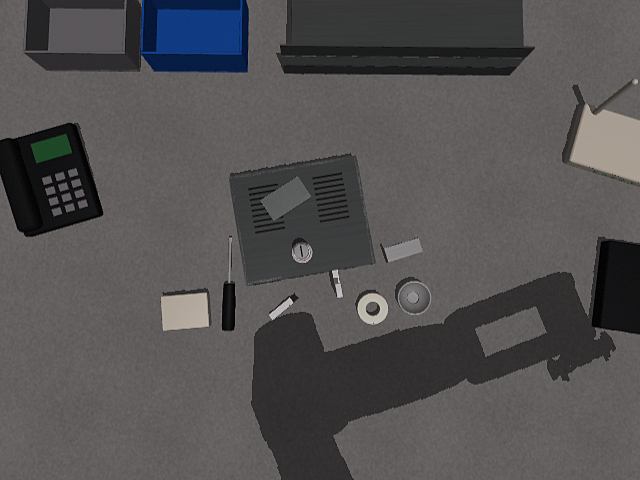

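```bash
cat > h.py <<'E'
import numpy as np,cv2
from scipy.spatial.transform import Rotation as R
def ray(p,u,v):
    K=p["camera_matrix"];d=np.linalg.solve(K,[u,v,1.]);Rm=R.from_euler('xyz',p["orientation"],degrees=True).as_matrix()
    d=Rm@d;return np.array(p["xyz"]),d/np.linalg.norm(d)
def plane(p,u,v,z):
    o,d=ray(p,u,v);return o+d*(z-o[2])/d[2]
def tri(pa,a,pb,b):
    o1,d1=ray(pa,*a);o2,d2=ray(pb,*b)
    t=np.linalg.lstsq(np.c_[d1,-d2],o2-o1,rcond=None)[0]
    x,y=o1+t[0]*d1,o2+t[1]*d2;return (x+y)/2,np.linalg.norm(x-y)
def proj(p,X):
    Rm=R.from_euler('xyz',p["orientation"],degrees=True).as_matrix()
    c=Rm.T@(np.asarray(X)-p["xyz"]);k=p["camera_matrix"]@c;return k[:2]/k[2]
def crop(p,u0,v0,w,h,s,f):
    im=p["pixels"][v0:v0+h,u0:u0+w,::-1];cv2.imwrite(f,cv2.resize(im,None,fx=s,fy=s,interpolation=cv2.INTER_CUBIC))
E
python3 - <<'E'
import pickle;from h import *
d=pickle.load(open("d0.pkl","rb"))
crop(d["top"],220,145,200,150,4,"pics/ct.png");crop(d["side"],200,210,250,150,3,"pics/cs.png")
E
```

```text
(no output)
```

View pics/ct.png

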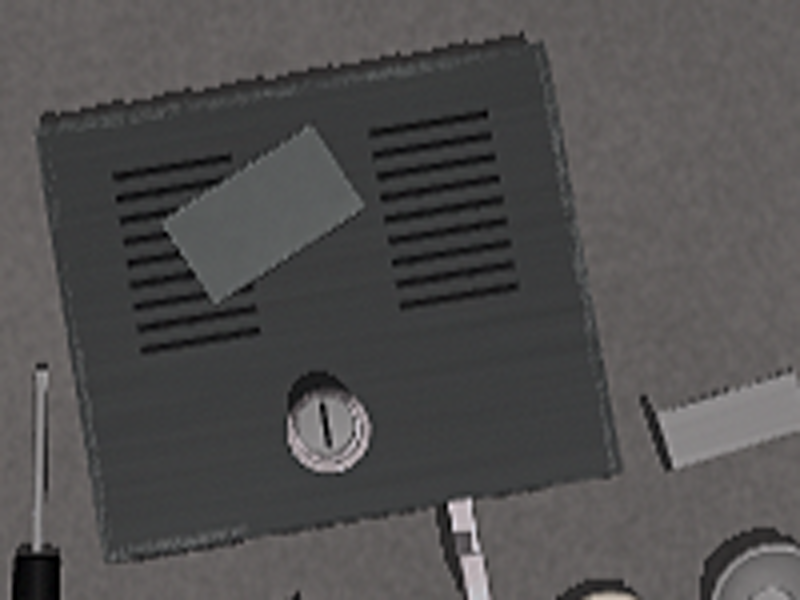

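View pics/cs.png

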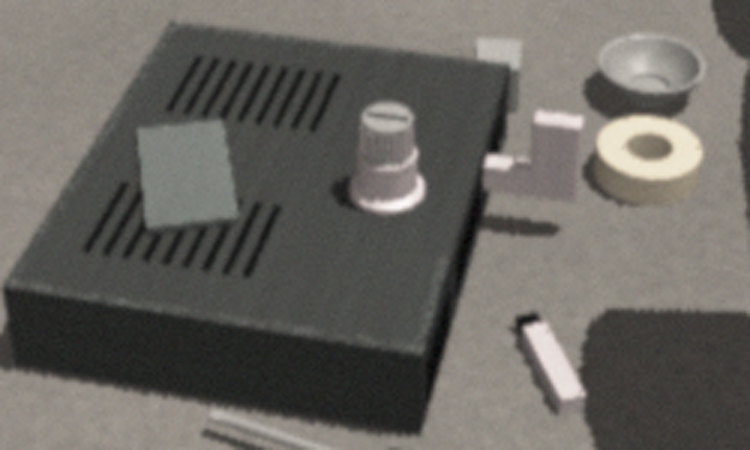

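```bash
python3 - <<'E'
import pickle;from h import *
d=pickle.load(open("d0.pkl","rb"));t=d["top"];s=d["side"]
f=lambda u,v:(220+u/4-.4,145+v/4-.4)
g=lambda u,v:(200+u/3-.33,210+v/3-.33)
print("head",plane(t,*f(323,424),107),plane(s,*g(388,112),107),tri(t,f(323,424),s,g(388,112)))
C=[f(108,560),f(617,472),f(540,40),f(40,125)]
P=[plane(t,*c,56) for c in C]
for p in P:print(p)
a=lambda v:np.degrees(np.arctan2(v[1],v[0]))
print(a(P[3]-P[0]),a(P[2]-P[1]),a(P[0]-P[1])-90,a(P[3]-P[2])-90)
print("slot",a(plane(t,*f(320,403),107)-plane(t,*f(328,445),107)))
Cs=[g(8,285),g(425,350),g(508,66),g(172,25)]
for c in Cs: print("side",plane(s,*c,56))
# tab top corners: side
for c in [(535,120),(580,127),(582,116),(538,112)]:print("tab",plane(s,*g(*c),79))
crop(t,320,260,40,45,12,"pics/tab.png");crop(s,350,235,60,50,12,"pics/tabs.png")
E
```

```text
head [573.18340214  78.49746408 107.        ] [571.31207308  74.35101251 107.        ] (array([571.54837085,  77.85656781, 109.39322072]), np.float64(3.2005192469759436))
[508.4294522  185.22482469  56.        ]
[553.17603383 -65.36253244  56.        ]
[769.9482277  -27.14814921  56.        ]
[724.82450342 222.93252832  56.        ]
9.884767800224445 9.99784587819193 10.124414464549957 10.228205945661102
slot 11.275882349791322
side [718.68385045 225.10577995  56.        ]
side [504.77767294 184.61651489  56.        ]
side [550.78016639 -64.40914468  56.        ]
side [763.61613502 -25.0047398   56.        ]
tab [508.16373568  13.29111356  79.        ]
tab [483.09438434   9.82227698  79.        ]
tab [485.22596564  -0.62731285  79.        ]
tab [509.09745974   5.34537612  79.        ]
```

View pics/tab.png

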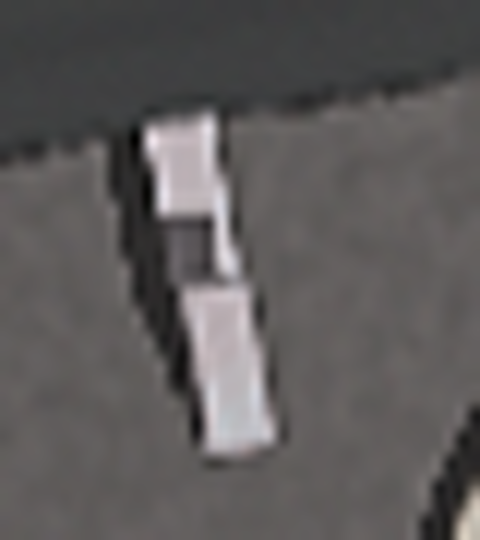

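View pics/tabs.png

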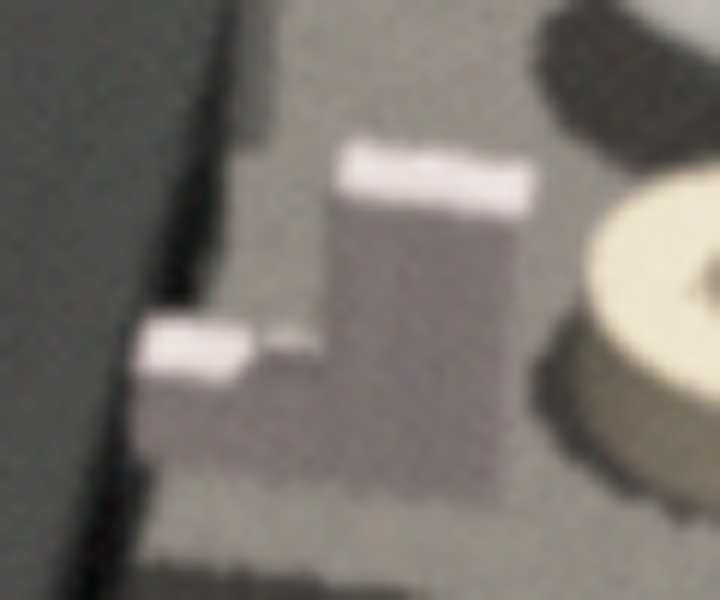

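Call:
drive_tool(moves=[[[6, 12, 0], 0], [[20, 40, 0], 0], [[38, 76, 0], 0], [[56, 112, 0], 0], [[74, 148, 0], 0], [[92, 184, 0], 0], [[110, 220, 0], 0], [[128, 256, 0], 0]], fingers=85, squeeze=20)

```text
time: 0.77
tool_pos: [393.5, -279.5, 253.1]
tcp_rot: [-180.0, -0.0, 26.2]
ft_force: [1.1, -0.5, 0.4]
finger_gap: 84.8
```

Call:
drive_tool(moves=[[[18, 36, 0], 0], [[36, 72, 0], 0], [[54, 108, 0], 0], [[72, 144, 0], 0], [[90, 180, 0], 0], [[108, 216, 0], 0], [[126, 252, 0], 0], [[140, 280, 0], 0]])

```text
time: 1.43
tool_pos: [533.4, 1.5, 253.1]
tcp_rot: [-180.0, -0.0, 26.3]
ft_force: [0.1, -0.8, -0.3]
finger_gap: 85.4
```

```bash
python3 - <<'E'
import pickle;from h import *
d=pickle.load(open("d0.pkl","rb"));t=d["top"];s=d["side"]
print(plane(t,339.1-.46,290.5-.46,79))
from bench import r;x=r.sense();print(x['time'],x['tool_pos'],x['tcp_rot'],x['joint_pos'],x['ft_force'])
# head centroid: bright mask in small top window
g=t["pixels"][240:265,288:318].astype(int).sum(2)
m=(g>330).astype(np.uint8);n,l,st,c=cv2.connectedComponentsWithStats(m);print(st,c+[288,240])
E
```

```text
[499.21319162   5.05549451  79.        ]
1.4333 [533.3657141    1.47522531 253.10700204] [-1.79955797e+02 -2.17402907e-02  2.63107699e+01] [-5.38170998e+00 -2.86596811e+00  9.59028001e+01  4.91013742e-02
  8.69678931e+01  5.83049125e+01] [ 0.10807992 -0.84112453 -0.31110387]
[[  0   0  30  25 487]
 [  4   4  21  19 263]] [[302.89938398 251.3449692 ]
 [301.76045627 253.21292776]]
```

Call:
drive_tool(moves=[[[8, 15, 0], 0], [[20, 38, 0], 0], [[31, 60, -20], 0], [[37, 72, -45], 0], [[38.8, 75, -70], 0], [[38.8, 75, -90], 0], [[38.8, 75, -100], 0], [[38.8, 75, -100], 0]], fingers=50)

```text
time: 2.1
tool_pos: [569.5, 73.2, 149.9]
tcp_rot: [-179.9, 0.3, 26.3]
ft_force: [-0.3, 0.4, -0.3]
finger_gap: 49.7
```

```bash
python3 - <<'E'
from h import *
from bench import r;x=r.sense();print(x['time'],x['tool_pos'],x['tcp_rot'],x['ft_force'],x['wrist_torque'],x['finger_gap'])
t=r.snapshot("top");s=r.snapshot("side")
crop(t,240,190,130,110,6,"pics/t1.png");crop(s,260,170,130,110,6,"pics/s1.png")
tip=x['tool_pos']
print(proj(t,tip),proj(s,tip),proj(s,[572.2,76.5,107]))
E
```

```text
2.1 [569.48531426  73.2384863  149.93266477] [-179.85801715    0.30530674   26.25639243] [-0.30168063  0.44704197 -0.30307617] [ 0.02943739  0.01016316 -0.02499925] 49.713511928118734
[302.49485344 251.33328015] [330.33530793 224.43247811] [327.96425684 247.59689052]
```

View pics/s1.png

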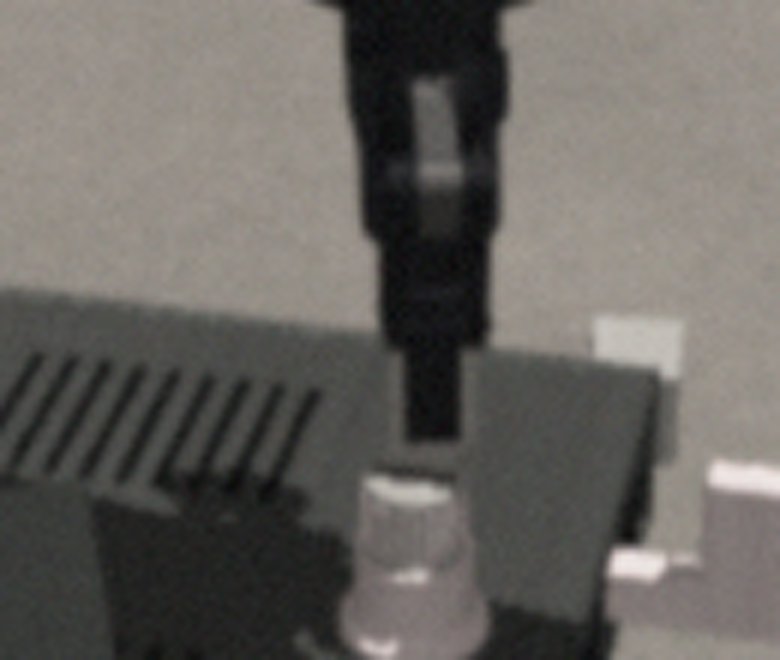

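View pics/t1.png

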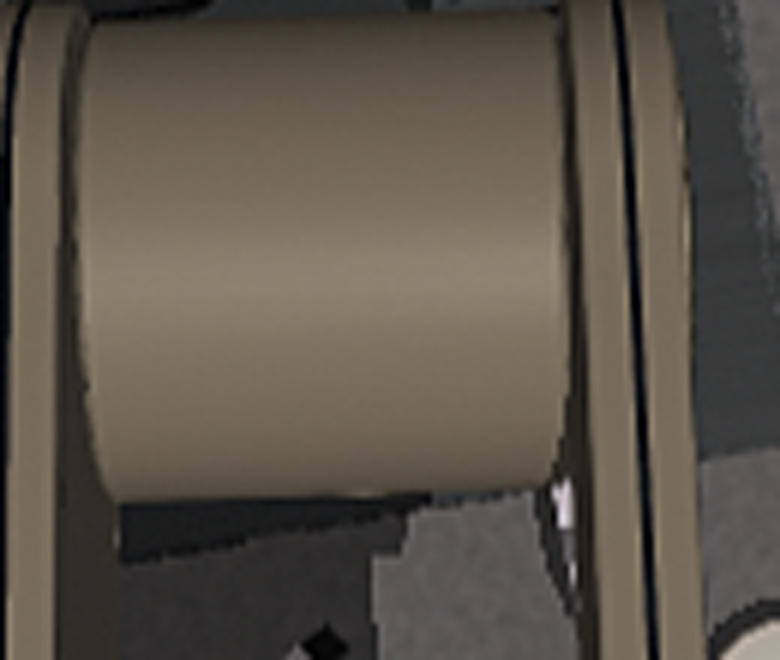

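Call:
drive_tool(moves=[[[0, 0, -7], 0], [[0, 0, -14], 0], [[0, 0, -20], 0], [[0, 0, -20], 0], [[0, 0, -20], 0], [[0, 0, -20], 0], [[0, 0, -20], 0], [[0, 0, -20], 0]])

```text
time: 2.87
tool_pos: [572.3, 72.8, 133.7]
tcp_rot: [180.0, -0.0, 26.2]
ft_force: [-0.3, 0.8, 0.4]
finger_gap: 49.8
```

```bash
python3 - <<'E'
from h import *
from bench import r;x=r.sense();print(x['time'],x['tool_pos'],x['tcp_rot'],x['ft_force'],x['wrist_torque'],x['finger_gap'])
s=r.snapshot("side")
crop(s,290,190,80,90,7,"pics/s2.png")
for z in(107,96): print(proj(s,list(x['tool_pos'][:2])+[z]),proj(s,[572.2,76.5,z]))
E
```

```text
2.8667 [572.27017973  72.77404469 133.68133913] [ 1.79985852e+02 -3.28398735e-02  2.62270642e+01] [-0.28952574  0.81800289  0.3572466 ] [0.05310369 0.04429169 0.04300384] 49.81708420626132
[328.83960568 246.34043956] [327.96425684 247.59689052]
[328.84803216 251.88651986] [327.97904714 253.1519582 ]
```

View pics/s2.png

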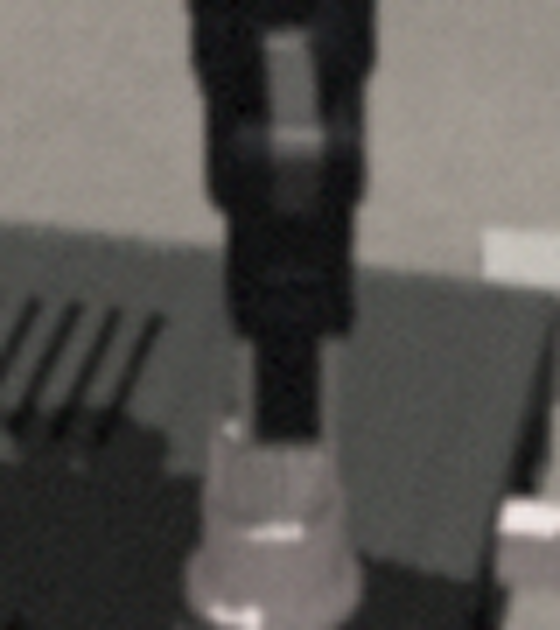

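Call:
drive_tool(moves=[[[0.7, 2.2, 0], 0], [[1.4, 4.5, 0], 0], [[1.4, 4.5, -5], 0], [[1.4, 4.5, -11], 0], [[1.4, 4.5, -17], 0], [[1.4, 4.5, -21], 0], [[1.4, 4.5, -22], 0], [[1.4, 4.5, -22], 0]], fingers=40)

```text
time: 3.58
tool_pos: [572.8, 77.2, 110.3]
tcp_rot: [-180.0, 0.1, 26.2]
ft_force: [0.0, 0.5, -0.6]
finger_gap: 39.9
```

```bash
python3 - <<'E'
from h import *
from bench import r;x=r.sense();print(x['time'],x['tool_pos'],x['tcp_rot'],x['ft_force'],x['wrist_torque'],x['finger_gap'])
s=r.snapshot("side")
crop(s,290,190,80,90,7,"pics/s3.png")
E
```

```text
3.5833 [572.83469071  77.20035216 110.3339291 ] [-1.79964605e+02  8.02280226e-02  2.62239826e+01] [ 0.00464405  0.54644664 -0.55564021] [-0.02870526  0.03501356 -0.01084892] 39.933329663679636
```

View pics/s3.png

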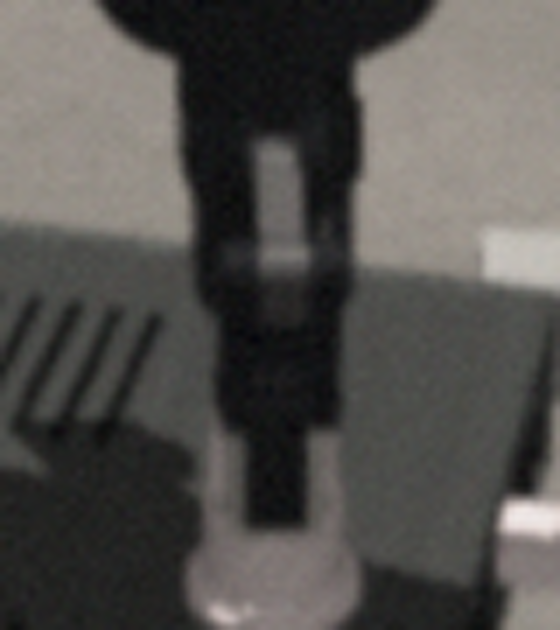

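Call:
drive_tool(moves=[[[0, 0, 0], 0], [[0, 0, 0], 0], [[0, 0, 0], 0], [[0, 0, 0], 0], [[0, 0, 0], 0], [[0, 0, 0], 0], [[0, 0, 0], 0], [[0, 0, 0], 0]], fingers=24, squeeze=30)

```text
time: 4.3
tool_pos: [573.1, 78.3, 111.9]
tcp_rot: [-179.9, -0.0, 26.3]
ft_force: [-4.1, 4.3, 3.4]
finger_gap: 26.9
```

```bash
python3 - <<'E'
from h import *
from bench import r
x=r.sense();print(x['time'],x['tool_pos'],x['tcp_rot'],x['ft_force'],x['wrist_torque'],x['finger_gap'])
E
```

```text
4.3 [573.13861861  78.28798701 111.86145982] [-1.79915234e+02 -1.69436627e-02  2.62531453e+01] [-4.13223279  4.29564684  3.4492616 ] [ 0.68019469  0.59521063 -0.03735292] 26.948896712525666
```

Call:
drive_tool(moves=[[[-0.1, 0.2, 0.1], 0], [[-0.2, 0.4, 0.2], 0], [[-0.3, 0.6, 0.3], 0], [[-0.5, 1, 0.5], 0], [[-0.5, 1, 0.5], 0], [[-0.5, 1, 0.5], 0], [[-0.5, 1, 0.5], 0], [[-0.5, 1, 0.5], 0]])

```text
time: 4.97
tool_pos: [573.0, 78.4, 111.9]
tcp_rot: [-180.0, -0.0, 26.2]
ft_force: [-1.6, 4.0, 1.8]
finger_gap: 26.5
```

```bash
cat > q.py <<'E'
from bench import r
import numpy as np
np.set_printoptions(precision=2,suppress=True)
x=r.sense();print(x['time'],x['tool_pos'],x['tcp_rot'],x['ft_force'],x['wrist_torque'],x['finger_gap'])
E
python3 q.py
```

```text
4.9667 [573.01  78.36 111.92] [-179.99   -0.02   26.23] [-1.6   3.98  1.77] [ 0.51  0.27 -0.03] 26.52315812451197
```

Call:
drive_tool(moves=[[[-0.2, 0.4, 0.2], 0], [[-0.4, 0.8, 0.4], 0], [[-0.5, 1.2, 0.7], 0], [[-0.5, 1.5, 1], 0], [[-0.5, 1.5, 1], 0], [[-0.5, 1.5, 1], 0], [[-0.5, 1.5, 1], 0], [[-0.5, 1.5, 1], 0]])

```text
time: 5.63
tool_pos: [572.7, 78.8, 112.6]
tcp_rot: [179.9, 0.0, 26.2]
ft_force: [3.3, -3.0, -4.4]
finger_gap: 26.7
```

```bash
python3 q.py
```

```text
5.6333 [572.68  78.8  112.63] [179.91   0.01  26.21] [ 3.34 -3.05 -4.39] [-0.97 -0.75  0.01] 26.66250711713025
```

Call:
drive_tool(moves=[[[0.1, -0.2, 0.2], 0], [[0.2, -0.5, 0.5], 0], [[0.2, -0.7, 0.7], 0], [[0.2, -0.7, 1], 0], [[0.2, -0.7, 1], 0], [[0.2, -0.7, 1], 0], [[0.2, -0.7, 1], 0], [[0.2, -0.7, 1], 0]])

```text
time: 6.3
tool_pos: [572.7, 78.8, 113.8]
tcp_rot: [180.0, 0.0, 26.2]
ft_force: [3.3, -5.0, -4.6]
finger_gap: 27.1
```

Call:
drive_tool(moves=[[[0, 0, 0.2], 0], [[0, 0, 0.4], 0], [[0, 0, 0.6], 0], [[0, 0, 0.8], 0], [[0, 0, 1], 0], [[0, 0, 1], 0], [[0, 0, 1], 0], [[0, 0, 1], 0]])

```text
time: 6.97
tool_pos: [572.7, 78.8, 114.8]
tcp_rot: [180.0, -0.0, 26.2]
ft_force: [2.7, -4.4, -4.6]
finger_gap: 26.6
```

```bash
python3 q.py
```

```text
6.9667 [572.74  78.78 114.84] [179.97  -0.    26.23] [ 2.73 -4.37 -4.57] [-1.05 -0.7   0.06] 26.588419763632686
```

Call:
drive_tool(moves=[[[0.1, -0.2, 0.2], 0], [[0.2, -0.5, 0.4], 0], [[0.3, -0.7, 0.6], 0], [[0.3, -0.7, 0.8], 0], [[0.3, -0.7, 1], 0], [[0.3, -0.7, 1], 0], [[0.3, -0.7, 1], 0], [[0.3, -0.7, 1], 0]])

```text
time: 7.63
tool_pos: [572.8, 78.6, 115.7]
tcp_rot: [-180.0, 0.0, 26.2]
ft_force: [1.8, 0.2, -6.0]
finger_gap: 26.3
```

Call:
drive_tool(moves=[[[0, 0, 0.2], 0], [[0, 0, 0.4], 0], [[0, 0, 0.6], 0], [[0, 0, 0.8], 0], [[0, 0, 1], 0], [[0, 0, 1], 0], [[0, 0, 1], 0], [[0, 0, 1], 0]])

```text
time: 8.3
tool_pos: [572.8, 78.5, 116.8]
tcp_rot: [-180.0, 0.0, 26.2]
ft_force: [1.3, 1.2, -5.9]
finger_gap: 26.5
```

```bash
python3 q.py
```

```text
8.3 [572.83  78.49 116.77] [-179.99    0.     26.23] [ 1.28  1.16 -5.91] [-0.05 -0.27  0.02] 26.52079888367275
```

Call:
drive_tool(moves=[[[0, 0, 0.1], 0], [[0, 0, 0.2], 0], [[0, 0, 0.3], 0], [[0, 0, 0.4], 0], [[0, 0, 0.5], 0], [[0, 0, 0.6], 0], [[0, 0, 0.6], 0], [[0, 0, 0.6], 0]])

```text
time: 8.97
tool_pos: [572.8, 78.5, 117.4]
tcp_rot: [-180.0, 0.0, 26.2]
ft_force: [-0.6, 1.6, -5.6]
finger_gap: 26.7
```

Call:
drive_tool(moves=[[[0, 0, 0.1], 0], [[0, 0, 0.2], 0], [[0, 0, 0.3], 0], [[0, 0, 0.4], 0], [[0, 0, 0.5], 0], [[0, 0, 0.6], 0], [[0, 0, 0.6], 0], [[0, 0, 0.6], 0]])

```text
time: 9.63
tool_pos: [572.9, 78.4, 118.0]
tcp_rot: [-180.0, 0.0, 26.2]
ft_force: [0.2, 2.6, -5.2]
finger_gap: 26.5
```

Call:
drive_tool(moves=[[[0, 0, 0.1], 0], [[0, 0, 0.2], 0], [[0, 0, 0.3], 0], [[0, 0, 0.4], 0], [[0, 0, 0.5], 0], [[0, 0, 0.6], 0], [[0, 0, 0.6], 0], [[0, 0, 0.6], 0]])

```text
time: 10.3
tool_pos: [572.9, 78.4, 118.6]
tcp_rot: [-180.0, 0.0, 26.2]
ft_force: [0.2, 1.5, -6.2]
finger_gap: 26.9
```

Call:
drive_tool(moves=[[[0, 0, 0.1], 0], [[0, 0, 0.2], 0], [[0, 0, 0.3], 0], [[0, 0, 0.4], 0], [[0, 0, 0.5], 0], [[0, 0, 0.6], 0], [[0, 0, 0.6], 0], [[0, 0, 0.6], 0]])

```text
time: 10.97
tool_pos: [572.9, 78.4, 119.2]
tcp_rot: [-180.0, -0.0, 26.2]
ft_force: [-0.6, 3.0, -6.6]
finger_gap: 26.7
```

```bash
python3 - <<'E'
from h import *
from bench import r
s=r.snapshot("side")
crop(s,290,190,80,90,7,"pics/s4.png")
E
```

```text
(no output)
```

View pics/s4.png

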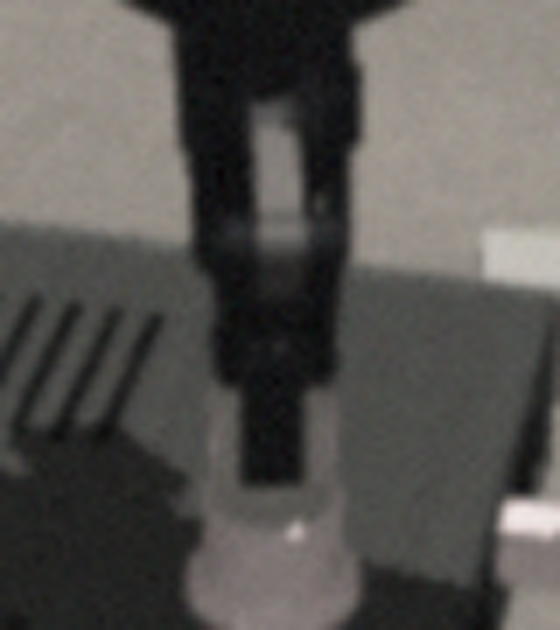

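```bash
python3 - <<'E'
from h import *
import pickle
from bench import r
s=r.snapshot("side");s0=pickle.load(open("d0.pkl","rb"))["side"]
a=s0["pixels"][235:285,305:355,::-1];b=s["pixels"][235:285,305:355,::-1]
im=np.hstack([a,b]);im=cv2.resize(im,None,fx=8,fy=8,interpolation=cv2.INTER_CUBIC)
im=np.clip((im.astype(float)-40)*1.6,0,255).astype(np.uint8);cv2.imwrite("pics/cmp.png",im)
v=np.array([-.39,.92,0])
for z in(84,85,92,107,114):print(z,proj(s,np.array([572.9,78.4,z])+v*14))
E
```

```text
84 [327.09048561 264.92948715]
85 [327.08855162 264.43217886]
92 [327.07494157 260.93247059]
107 [327.04534549 253.32209017]
114 [327.03132858 249.71776119]
```

View pics/cmp.png

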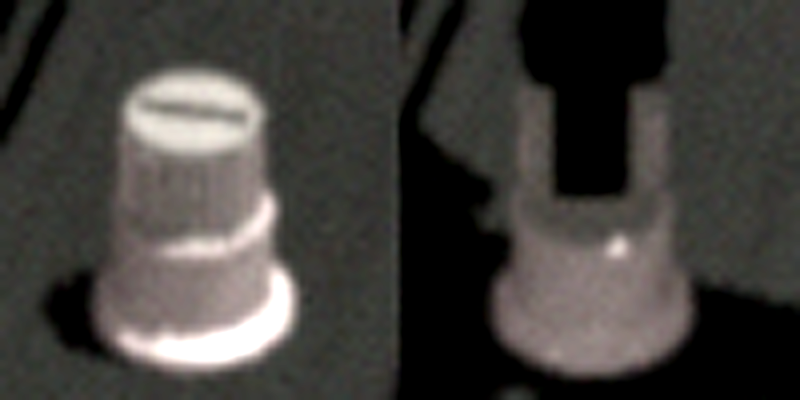

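Call:
drive_tool(moves=[[[0, 0, 0.1], 0], [[0, 0, 0.2], 0], [[0, 0, 0.3], 0], [[0, 0, 0.4], 0], [[0, 0, 0.5], 0], [[0, 0, 0.6], 0], [[0, 0, 0.6], 0], [[0, 0, 0.6], 0]])

```text
time: 11.73
tool_pos: [572.9, 78.4, 119.8]
tcp_rot: [-180.0, 0.0, 26.2]
ft_force: [-0.5, 2.5, -5.7]
finger_gap: 26.3
```

Call:
drive_tool(moves=[[[0, 0, 0.1], 0], [[0, 0, 0.2], 0], [[0, 0, 0.3], 0], [[0, 0, 0.4], 0], [[0, 0, 0.5], 0], [[0, 0, 0.6], 0], [[0, 0, 0.6], 0], [[0, 0, 0.6], 0]])

```text
time: 12.4
tool_pos: [572.9, 78.4, 120.4]
tcp_rot: [-180.0, 0.0, 26.2]
ft_force: [0.3, 2.2, -6.8]
finger_gap: 26.9
```

Call:
drive_tool(moves=[[[0, 0, 0.1], 0], [[0, 0, 0.2], 0], [[0, 0, 0.3], 0], [[0, 0, 0.4], 0], [[0, 0, 0.5], 0], [[0, 0, 0.6], 0], [[0, 0, 0.6], 0], [[0, 0, 0.6], 0]])

```text
time: 13.07
tool_pos: [572.9, 78.4, 121.0]
tcp_rot: [-180.0, 0.0, 26.2]
ft_force: [-0.4, 3.2, -6.8]
finger_gap: 26.5
```

Call:
drive_tool(moves=[[[0, 0, 0.1], 0], [[0, 0, 0.2], 0], [[0, 0, 0.3], 0], [[0, 0, 0.4], 0], [[0, 0, 0.5], 0], [[0, 0, 0.6], 0], [[0, 0, 0.6], 0], [[0, 0, 0.6], 0]])

```text
time: 13.73
tool_pos: [572.9, 78.4, 121.6]
tcp_rot: [180.0, -0.0, 26.2]
ft_force: [-0.9, 2.0, -6.4]
finger_gap: 26.5
```

Call:
drive_tool(moves=[[[0, 0, 0.1], 0], [[0, 0, 0.2], 0], [[0, 0, 0.3], 0], [[0, 0, 0.4], 0], [[0, 0, 0.5], 0], [[0, 0, 0.6], 0], [[0, 0, 0.6], 0], [[0, 0, 0.6], 0]])

```text
time: 14.4
tool_pos: [572.9, 78.4, 122.2]
tcp_rot: [-180.0, 0.0, 26.2]
ft_force: [-0.2, 3.1, -7.1]
finger_gap: 26.5
```

Call:
drive_tool(moves=[[[0, 0, 0.1], 0], [[0, 0, 0.2], 0], [[0, 0, 0.3], 0], [[0, 0, 0.4], 0], [[0, 0, 0.5], 0], [[0, 0, 0.6], 0], [[0, 0, 0.6], 0], [[0, 0, 0.6], 0]])

```text
time: 15.07
tool_pos: [572.9, 78.4, 122.8]
tcp_rot: [-180.0, -0.0, 26.2]
ft_force: [-1.0, 3.1, -6.0]
finger_gap: 26.6
```

Call:
drive_tool(moves=[[[0, 0, 0.1], 0], [[0, 0, 0.2], 0], [[0, 0, 0.3], 0], [[0, 0, 0.4], 0], [[0, 0, 0.5], 0], [[0, 0, 0.6], 0], [[0, 0, 0.6], 0], [[0, 0, 0.6], 0]])

```text
time: 15.73
tool_pos: [572.9, 78.4, 123.4]
tcp_rot: [180.0, -0.0, 26.2]
ft_force: [-0.8, 3.0, -7.0]
finger_gap: 26.8
```

Call:
drive_tool(moves=[[[0, 0, 0.1], 0], [[0, 0, 0.2], 0], [[0, 0, 0.3], 0], [[0, 0, 0.4], 0], [[0, 0, 0.5], 0], [[0, 0, 0.6], 0], [[0, 0, 0.6], 0], [[0, 0, 0.6], 0]])

```text
time: 16.4
tool_pos: [572.9, 78.4, 124.0]
tcp_rot: [-180.0, 0.0, 26.2]
ft_force: [-0.4, 2.8, -6.3]
finger_gap: 26.8
```

```bash
python3 - <<'E'
from h import *
import pickle
from bench import r
s=r.snapshot("side");s0=pickle.load(open("d0.pkl","rb"))["side"]
a=s0["pixels"][235:285,305:355,::-1];b=s["pixels"][235:285,305:355,::-1]
im=np.hstack([a,b]);im=cv2.resize(im,None,fx=8,fy=8,interpolation=cv2.INTER_CUBIC)
im=np.clip((im.astype(float)-40)*1.6,0,255).astype(np.uint8);cv2.imwrite("pics/cmp2.png",im)
E
python3 q.py
```

```text
16.45 [572.9   78.39 123.99] [-180.     -0.     26.23] [-0.3   2.71 -7.47] [0.35 0.01 0.03] 26.464213960530422
```

View pics/cmp2.png

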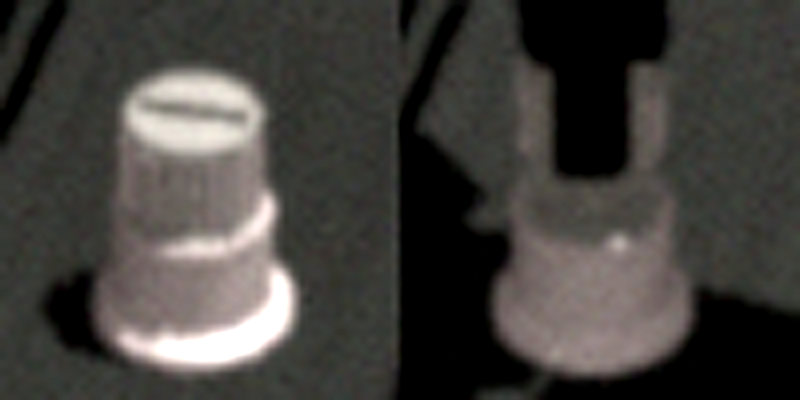

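Call:
drive_tool(moves=[[[0, 0, 0.1], 0], [[0, 0, 0.2], 0], [[0, 0, 0.3], 0], [[0, 0, 0.4], 0], [[0, 0, 0.5], 0], [[0, 0, 0.6], 0], [[0, 0, 0.6], 0], [[0, 0, 0.6], 0]])

```text
time: 17.12
tool_pos: [572.9, 78.4, 124.6]
tcp_rot: [-180.0, 0.0, 26.2]
ft_force: [-0.3, 2.9, -7.4]
finger_gap: 26.8
```

Call:
drive_tool(moves=[[[0, 0, 0.1], 0], [[0, 0, 0.2], 0], [[0, 0, 0.3], 0], [[0, 0, 0.4], 0], [[0, 0, 0.5], 0], [[0, 0, 0.6], 0], [[0, 0, 0.6], 0], [[0, 0, 0.6], 0]])

```text
time: 17.78
tool_pos: [572.9, 78.4, 125.2]
tcp_rot: [-180.0, 0.0, 26.2]
ft_force: [-1.2, 1.9, -8.0]
finger_gap: 26.8
```

Call:
drive_tool(moves=[[[0, 0, 0.1], 0], [[0, 0, 0.2], 0], [[0, 0, 0.3], 0], [[0, 0, 0.4], 0], [[0, 0, 0.4], 0], [[0, 0, 0.4], 0], [[0, 0, 0.4], 0], [[0, 0, 0.4], 0]])

```text
time: 18.45
tool_pos: [572.9, 78.4, 125.6]
tcp_rot: [-180.0, 0.0, 26.2]
ft_force: [-0.8, 3.3, -7.2]
finger_gap: 26.5
```

Call:
drive_tool(moves=[[[0, 0, 0.1], 0], [[0, 0, 0.2], 0], [[0, 0, 0.3], 0], [[0, 0, 0.4], 0], [[0, 0, 0.5], 0], [[0, 0, 0.6], 0], [[0, 0, 0.6], 0], [[0, 0, 0.6], 0]])

```text
time: 19.12
tool_pos: [572.9, 78.4, 126.2]
tcp_rot: [-180.0, 0.0, 26.2]
ft_force: [-0.2, 3.2, -7.6]
finger_gap: 26.9
```

Call:
drive_tool(moves=[[[0, 0, 0.1], 0], [[0, 0, 0.2], 0], [[0, 0, 0.3], 0], [[0, 0, 0.4], 0], [[0, 0, 0.5], 0], [[0, 0, 0.6], 0], [[0, 0, 0.6], 0], [[0, 0, 0.6], 0]])

```text
time: 19.78
tool_pos: [572.9, 78.4, 126.8]
tcp_rot: [-180.0, -0.0, 26.2]
ft_force: [-1.4, 3.5, -7.9]
finger_gap: 26.3
```

Call:
drive_tool(moves=[[[0, 0, 0.1], 0], [[0, 0, 0.2], 0], [[0, 0, 0.3], 0], [[0, 0, 0.4], 0], [[0, 0, 0.5], 0], [[0, 0, 0.6], 0], [[0, 0, 0.6], 0], [[0, 0, 0.6], 0]])

```text
time: 20.45
tool_pos: [572.8, 78.4, 127.2]
tcp_rot: [-180.0, 0.0, 26.2]
ft_force: [1.5, 3.8, -10.6]
finger_gap: 26.6
```

Call:
drive_tool(moves=[[[0, 0, -0.4], 0], [[0, 0, -0.8], 0], [[0, 0, -1.1], 0], [[0, 0, -1.1], 1], [[0, 0, -1.1], 3], [[0, 0, -1], 5], [[0, 0, -0.9], 7], [[0, 0, -0.8], 8]])

```text
time: 21.12
tool_pos: [572.8, 78.5, 126.6]
tcp_rot: [-180.0, -0.0, 34.4]
ft_force: [-0.7, 3.7, -7.5]
finger_gap: 26.9
```

```bash
python3 q.py
```

```text
21.1167 [572.84  78.54 126.56] [-179.98   -0.     34.38] [-0.71  3.74 -7.49] [ 0.52  0.04 -0.04] 26.88807737155596
```

Call:
drive_tool(moves=[[[0, 0.1, 0.1], 3], [[0, 0.2, 0.3], 7], [[0, 0.3, 0.5], 11], [[0, 0.3, 0.7], 15], [[0, 0.3, 0.8], 19], [[0, 0.3, 1], 23], [[0, 0.3, 1.2], 27], [[0, 0.3, 1.3], 30]])

```text
time: 21.78
tool_pos: [572.5, 79.0, 127.6]
tcp_rot: [-179.9, -0.0, 64.5]
ft_force: [-2.7, 4.4, -8.8]
finger_gap: 26.6
```

```bash
python3 q.py
```

```text
21.7833 [572.47  79.04 127.61] [-179.93   -0.     64.46] [-2.67  4.43 -8.84] [0.74 0.26 0.02] 26.575343472640597
```

Call:
drive_tool(moves=[[[-0.2, 0.1, 0.1], 4], [[-0.4, 0.2, 0.2], 8], [[-0.5, 0.3, 0.4], 12], [[-0.5, 0.4, 0.6], 16], [[-0.5, 0.4, 0.8], 20], [[-0.5, 0.4, 1], 24], [[-0.5, 0.4, 1.1], 27], [[-0.5, 0.4, 1.2], 30]])

```text
time: 22.45
tool_pos: [571.9, 79.4, 128.7]
tcp_rot: [-179.9, -0.0, 94.4]
ft_force: [-2.0, 3.9, -8.3]
finger_gap: 26.7
```

```bash
python3 q.py; python3 - <<'E'
from h import *
from bench import r
s=r.snapshot("side")
crop(s,290,190,80,90,7,"pics/s5.png")
E
```

```text
22.45 [571.89  79.37 128.74] [-179.93   -0.03   94.4 ] [-1.96  3.92 -8.27] [ 0.76  0.28 -0.04] 26.738759235232862
```

View pics/s5.png

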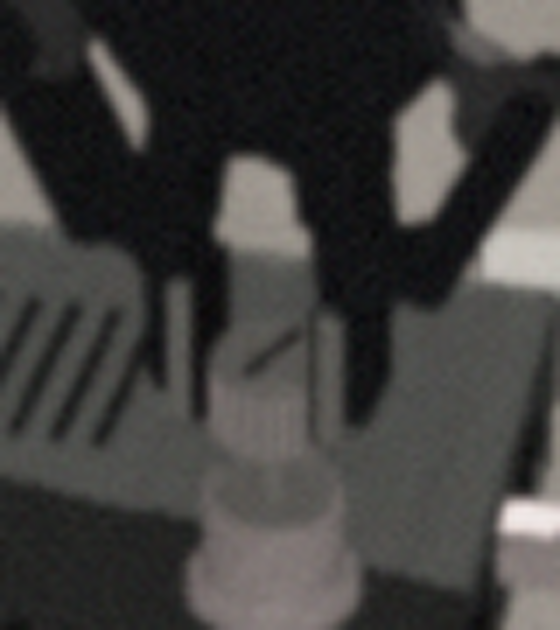

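Call:
drive_tool(moves=[[[-0.1, 0.2, 0.2], 4], [[-0.2, 0.4, 0.3], 8], [[-0.3, 0.5, 0.5], 12], [[-0.3, 0.6, 0.7], 16], [[-0.3, 0.6, 0.9], 20], [[-0.3, 0.6, 1.1], 24], [[-0.3, 0.6, 1.2], 27], [[-0.3, 0.6, 1.3], 30]])

```text
time: 23.17
tool_pos: [571.2, 79.5, 129.8]
tcp_rot: [-179.9, -0.1, 124.3]
ft_force: [-3.7, 1.8, -8.4]
finger_gap: 26.7
```

```bash
python3 q.py
```

```text
23.1667 [571.23  79.53 129.76] [-179.89   -0.06  124.31] [-3.74  1.76 -8.38] [ 0.48  0.53 -0.01] 26.715606816495846
```

Call:
drive_tool(moves=[[[-0.2, 0, 0.2], 4], [[-0.4, 0, 0.3], 8], [[-0.6, 0, 0.5], 12], [[-0.7, 0, 0.7], 16], [[-0.7, 0, 0.9], 20], [[-0.7, 0, 1.1], 24], [[-0.7, 0, 1.2], 27], [[-0.7, 0, 1.3], 30]])

```text
time: 23.83
tool_pos: [570.5, 79.3, 131.0]
tcp_rot: [-179.9, -0.1, 154.3]
ft_force: [-3.9, 0.7, -8.4]
finger_gap: 26.7
```

```bash
python3 q.py
```

```text
23.8333 [570.55  79.25 131.03] [-179.92   -0.1   154.3 ] [-3.87  0.7  -8.36] [ 0.35  0.53 -0.04] 26.66537276162519
```

Call:
drive_tool(moves=[[[-0.2, 0, 0.1], 2], [[-0.4, 0, 0.2], 4], [[-0.5, 0, 0.3], 6], [[-0.5, 0, 0.4], 8], [[-0.5, 0, 0.5], 10], [[-0.5, 0, 0.6], 12], [[-0.5, 0, 0.6], 14], [[-0.5, 0, 0.6], 14]])

```text
time: 24.5
tool_pos: [570.2, 79.1, 131.7]
tcp_rot: [-179.9, -0.1, 168.2]
ft_force: [-3.2, -0.5, -10.0]
finger_gap: 26.7
```

```bash
python3 q.py
```

```text
24.5 [570.25  79.06 131.72] [-179.93   -0.08  168.25] [-3.19 -0.53 -9.98] [0.11 0.48 0.01] 26.670280970014684
```

Call:
drive_tool(moves=[[[0, 0, 0], 1], [[-0.1, 0, 0], 2], [[-0.2, 0, 0], 3], [[-0.2, 0, 0], 4], [[-0.2, 0, 0], 4], [[-0.2, 0, 0], 4], [[-0.2, 0, 0], 4], [[-0.2, 0, 0], 4]])

```text
time: 25.17
tool_pos: [570.3, 79.1, 132.0]
tcp_rot: [-179.9, -0.0, 172.2]
ft_force: [-3.9, -4.2, -9.6]
finger_gap: 26.5
```

```bash
python3 q.py;python3 - <<'E'
from h import *
from bench import r
s=r.snapshot("side")
crop(s,290,190,80,90,7,"pics/s6.png")
E
```

```text
25.1667 [570.32  79.13 132.02] [-179.94   -0.05  172.25] [-3.88 -4.24 -9.65] [-0.46  0.71 -0.04] 26.532643880512115
```

View pics/s6.png

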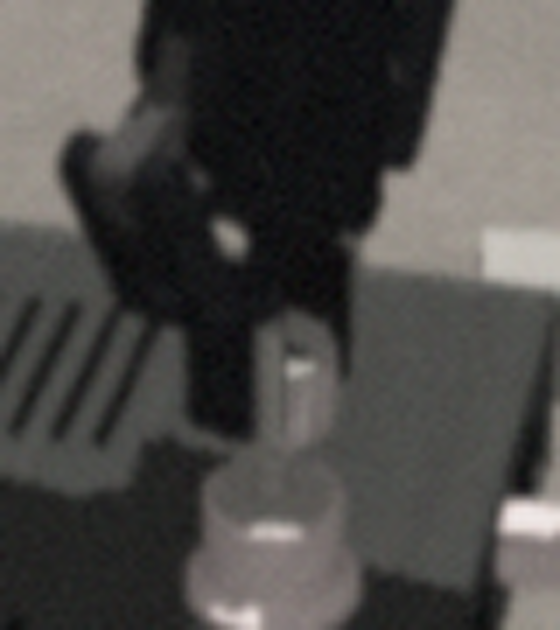

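Call:
drive_tool(moves=[[[-0.1, -0.2, -0.1], 0], [[-0.2, -0.4, -0.2], 0], [[-0.3, -0.6, -0.2], 1], [[-0.3, -0.6, -0.2], 2], [[-0.3, -0.6, -0.2], 3], [[-0.3, -0.6, -0.2], 3], [[-0.3, -0.6, -0.2], 3], [[-0.3, -0.6, -0.2], 3]])

```text
time: 25.88
tool_pos: [570.3, 79.0, 132.0]
tcp_rot: [-180.0, -0.0, 175.3]
ft_force: [-4.4, -2.8, -8.8]
finger_gap: 26.7
```

```bash
python3 q.py
```

```text
25.8833 [570.26  78.99 131.98] [-179.98   -0.02  175.27] [-4.44 -2.83 -8.76] [-0.33  0.73  0.02] 26.690782890954452
```

Call:
drive_tool(moves=[[[-0.1, -0.1, 0], 1], [[-0.2, -0.2, 0], 2], [[-0.3, -0.3, 0.1], 3], [[-0.3, -0.3, 0.1], 3], [[-0.3, -0.3, 0.1], 3], [[-0.3, -0.3, 0.1], 3], [[-0.3, -0.3, 0.1], 3], [[-0.3, -0.3, 0.1], 3]])

```text
time: 26.55
tool_pos: [570.1, 78.9, 132.1]
tcp_rot: [180.0, -0.0, 178.2]
ft_force: [-2.6, -1.3, -11.0]
finger_gap: 26.7
```

```bash
python3 q.py
```

```text
26.55 [570.11  78.88 132.14] [179.99  -0.   178.23] [ -2.56  -1.29 -11.02] [-0.03  0.56 -0.02] 26.68315249331864
```

Call:
drive_tool(moves=[[[-0.1, 0, -0.2], 1], [[-0.2, 0, -0.4], 2], [[-0.3, 0, -0.5], 3], [[-0.3, 0, -0.5], 4], [[-0.3, 0, -0.5], 4], [[-0.3, 0, -0.5], 4], [[-0.3, 0, -0.5], 4], [[-0.3, 0, -0.5], 4]])

```text
time: 27.22
tool_pos: [570.1, 78.9, 132.0]
tcp_rot: [180.0, 0.0, -177.8]
ft_force: [-1.9, -0.7, -7.0]
finger_gap: 26.6
```

```bash
python3 q.py;python3 - <<'E'
from h import *
from bench import r
s=r.snapshot("side")
crop(s,300,215,60,60,10,"pics/s7.png")
E
```

```text
27.2167 [570.05  78.85 131.96] [ 179.99    0.03 -177.78] [-1.95 -0.72 -6.95] [ 0.04  0.48 -0.14] 26.59890745671811
```

View pics/s7.png

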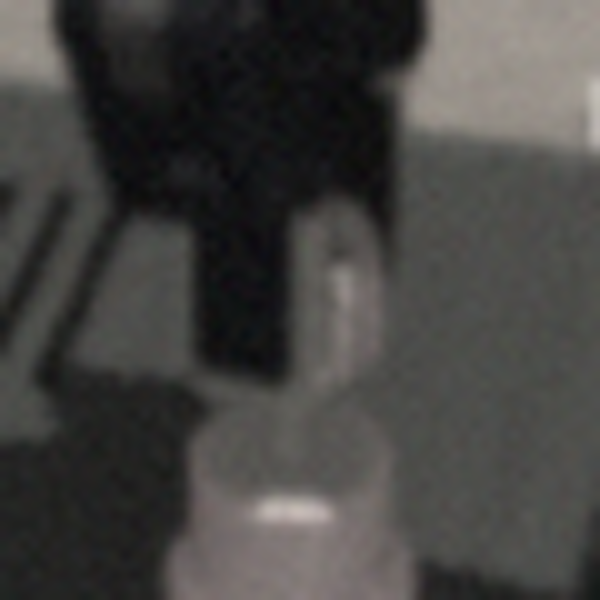

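Call:
drive_tool(moves=[[[0, 0, 0], -1], [[0, 0, 0], -1], [[0, 0, 0], -1], [[0, 0, 0], -1], [[0, 0, 0], -1], [[0, 0, 0], -1], [[0, 0, 0], -1], [[0, 0, 0], -1]], fingers=50)

```text
time: 27.93
tool_pos: [569.8, 78.8, 131.7]
tcp_rot: [-180.0, 0.0, -178.8]
ft_force: [-0.1, -1.1, -0.4]
finger_gap: 50.0
```

Call:
drive_tool(moves=[[[0, 0, 1], -1], [[0, 0, 6], -1], [[0, 0, 16], -1], [[0, 0, 30], -1], [[0, 0, 45], -1], [[0, 0, 55], -1], [[-10, -9, 58], 2], [[-25, -22, 58], 5]])

```text
time: 28.6
tool_pos: [546.3, 57.3, 192.3]
tcp_rot: [-180.0, 0.2, -173.6]
ft_force: [-0.2, -0.1, 0.5]
finger_gap: 49.9
```

```bash
python3 q.py;python3 - <<'E'
from h import *
import pickle
from bench import r
s=r.snapshot("side");s0=pickle.load(open("d0.pkl","rb"))["side"]
a=s0["pixels"][215:285,295:415,::-1];b=s["pixels"][215:285,295:415,::-1]
im=np.vstack([a,b]);cv2.imwrite("pics/cmp3.png",cv2.resize(im,None,fx=4.2,fy=4.2,interpolation=cv2.INTER_CUBIC))
E
```

```text
28.6 [546.33  57.29 192.29] [-179.99    0.24 -173.57] [-0.19 -0.11  0.47] [ 0.02 -0.01 -0.01] 49.91338218972238
```

View pics/cmp3.png

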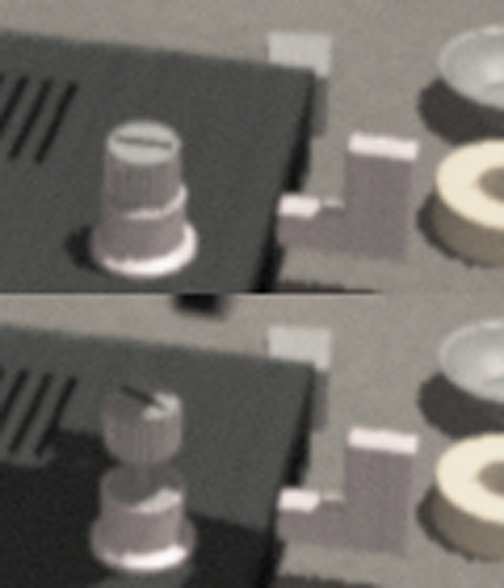

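Call:
drive_tool(moves=[[[-10, -10, 0], 1], [[-22, -22, 0], 2], [[-34, -35, 0], 3], [[-43, -44, 0], 3.8], [[-47.5, -49, -8], 3.8], [[-47.5, -49, -20], 3.8], [[-47.5, -49, -36], 3.8], [[-47.5, -49, -50], 3.8]])

```text
time: 29.32
tool_pos: [497.4, 8.1, 138.2]
tcp_rot: [180.0, 0.0, -170.0]
ft_force: [0.1, -0.1, -0.8]
finger_gap: 50.0
```

Call:
drive_tool(moves=[[[0, 0, -10], 0], [[0, 0, -15], 0], [[0, 0, -20], 0], [[0, 0, -20], 0], [[0, 0, -20], 0], [[0, 0, -20], 0], [[0, 0, -20], 0], [[0, 0, -20], 0]])

```text
time: 29.98
tool_pos: [497.8, 7.7, 120.4]
tcp_rot: [-180.0, 0.1, -170.0]
ft_force: [0.0, -1.0, -0.4]
finger_gap: 49.9
```

```bash
python3 q.py;python3 - <<'E'
from h import *
from bench import r
s=r.snapshot("side")
crop(s,320,185,120,110,6,"pics/s8.png")
t=r.snapshot("top")
crop(t,290,230,120,100,6,"pics/t8.png")
E
```

```text
29.9833 [497.79   7.73 120.39] [-179.98    0.07 -169.97] [ 0.02 -0.99 -0.43] [-0.04  0.05 -0.  ] 49.92651284401564
```

View pics/s8.png

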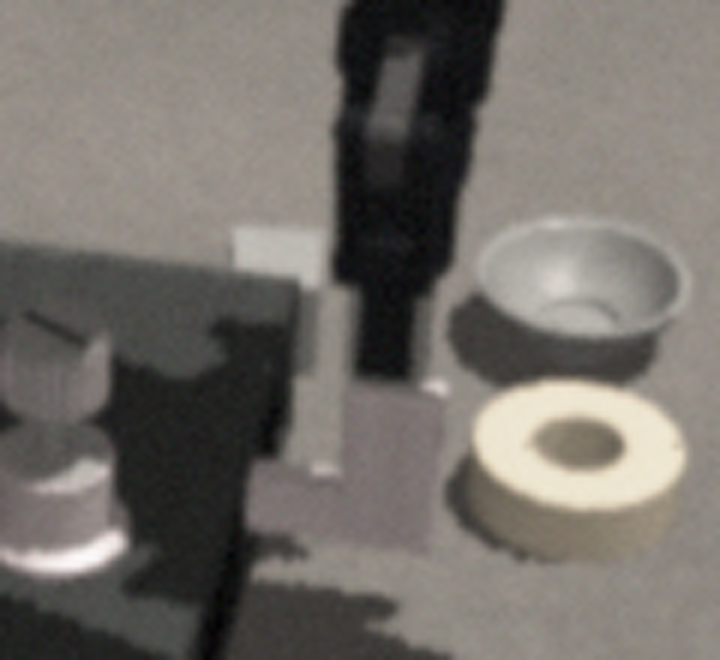

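View pics/t8.png

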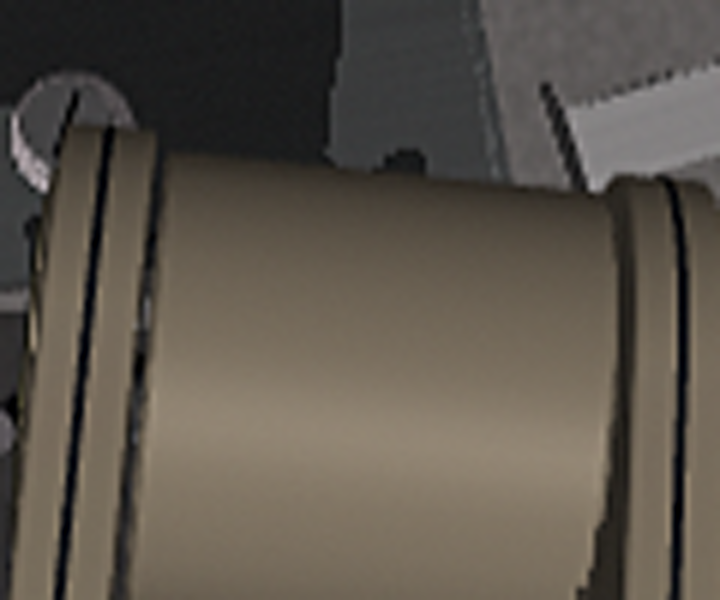

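Call:
drive_tool(moves=[[[0, 0, -6], 0], [[0, 0, -16], 0], [[0, 0, -27], 0], [[0, 0, -38], 0], [[0, 0, -46], 0], [[0, 0, -50], 0], [[0, 0, -50], 0], [[0, 0, -50], 0]])

```text
time: 30.75
tool_pos: [497.1, 7.8, 69.3]
tcp_rot: [180.0, -0.0, -170.0]
ft_force: [0.1, 0.9, -0.2]
finger_gap: 49.9
```

Call:
drive_tool(moves=[[[0, 0, 0], 0], [[0, 0, 0], 0], [[0, 0, 0], 0], [[0, 0, 0], 0], [[0, 0, 0], 0], [[0, 0, 0], 0], [[0, 0, 0], 0], [[0, 0, 0], 0]], fingers=8)

```text
time: 31.42
tool_pos: [498.1, 6.4, 70.5]
tcp_rot: [-179.9, 0.1, -170.0]
ft_force: [1.1, -9.0, 0.9]
finger_gap: 11.0
```

```bash
python3 q.py;python3 - <<'E'
from h import *
from bench import r
s=r.snapshot("side")
crop(s,320,185,120,110,6,"pics/s9.png")
E
```

```text
31.4167 [498.1    6.36  70.54] [-179.85    0.08 -169.98] [ 1.06 -8.95  0.9 ] [-0.88 -0.07  0.12] 11.01744433125407
```

View pics/s9.png

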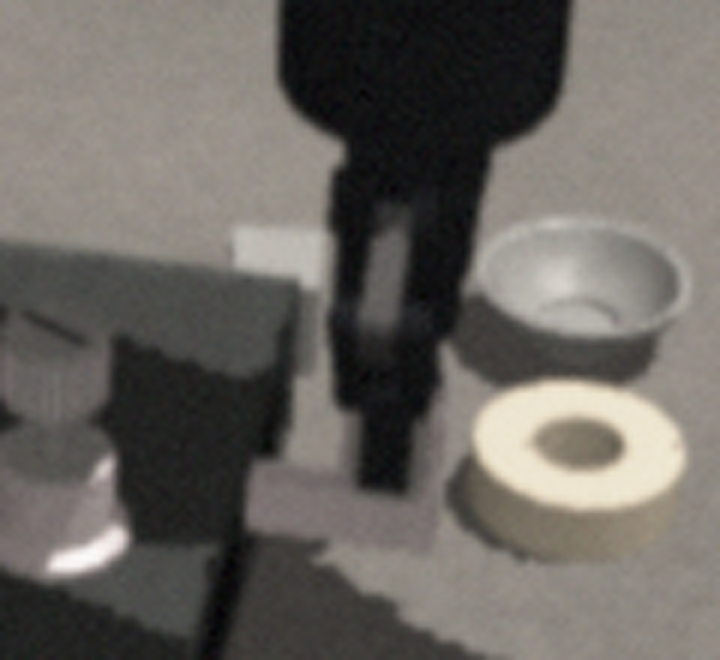

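Call:
drive_tool(moves=[[[0.1, -0.8, 0], 0], [[0.3, -1.7, 0], 0], [[-1.7, -2, 0], 0], [[-4.6, -2.6, 0], 0], [[-8.6, -3.3, 0], 0], [[-12.5, -4, 0], 0], [[-16.4, -4.6, 0], 0], [[-19.4, -5.2, 0], 0]])

```text
time: 32.13
tool_pos: [478.2, 2.7, 70.5]
tcp_rot: [-180.0, 0.1, -170.0]
ft_force: [3.1, 1.2, 5.5]
finger_gap: 11.6
```

```bash
python3 q.py
```

```text
32.1333 [478.25   2.67  70.47] [-179.98    0.11 -169.96] [3.14 1.25 5.55] [ 0.47 -0.43  0.12] 11.569004547296608
```

Call:
drive_tool(moves=[[[-2, -0.3, 0.2], 0], [[-5, -0.8, 0.4], 0], [[-9, -1.5, 0.5], 0], [[-13, -2.2, 0.5], 0], [[-17, -2.9, 0.5], 0], [[-20, -3.5, 0.5], 0], [[-22, -3.8, 0.5], 0], [[-23, -4, 0.5], 0]])

```text
time: 32.8
tool_pos: [454.7, -1.5, 70.5]
tcp_rot: [-180.0, 0.0, -170.0]
ft_force: [2.4, 0.9, 4.1]
finger_gap: 11.6
```

```bash
python3 q.py
```

```text
32.8 [454.71  -1.52  70.48] [-179.99    0.03 -169.97] [2.39 0.86 4.08] [ 0.28 -0.54  0.12] 11.555253418852223
```

Call:
drive_tool(moves=[[[-1, -0.2, 0.1], 0], [[-2, -0.3, 0.2], 0], [[-3, -0.5, 0.3], 0], [[-4, -0.7, 0.3], 0], [[-5, -0.9, 0.3], 0], [[-5, -0.9, 0.3], 0], [[-5, -0.9, 0.3], 0], [[-5, -0.9, 0.3], 0]])

```text
time: 33.47
tool_pos: [449.6, -2.4, 70.5]
tcp_rot: [-180.0, -0.0, -170.0]
ft_force: [1.0, -1.6, 6.0]
finger_gap: 11.5
```

Call:
drive_tool(moves=[[[-0.3, 0, 0.1], 0], [[-0.6, -0.1, 0.2], 0], [[-0.9, -0.1, 0.3], 0], [[-1.2, -0.2, 0.3], 0], [[-1.2, -0.2, 0.3], 0], [[-1.2, -0.2, 0.3], 0], [[-1.2, -0.2, 0.3], 0], [[-1.2, -0.2, 0.3], 0]])

```text
time: 34.13
tool_pos: [448.9, -2.5, 70.5]
tcp_rot: [-180.0, 0.0, -170.0]
ft_force: [7.0, -1.7, -1.1]
finger_gap: 11.2
```

```bash
python3 q.py
```

```text
34.1333 [448.87  -2.54  70.52] [-179.99    0.03 -169.97] [ 6.96 -1.67 -1.13] [-0.08 -1.02  0.04] 11.203118786809164
```

Call:
drive_tool(moves=[[[-0.3, 0, 0], 0], [[-0.6, -0.1, 0], 0], [[-0.8, -0.1, 0], 0], [[-0.8, -0.1, 0], 0], [[-0.8, -0.1, 0], 0], [[-0.8, -0.1, 0], 0], [[-0.8, -0.1, 0], 0], [[-0.8, -0.1, 0], 0]])

```text
time: 34.8
tool_pos: [448.8, -2.6, 70.5]
tcp_rot: [-180.0, 0.1, -170.0]
ft_force: [11.6, -1.0, -6.3]
finger_gap: 11.5
```

```bash
python3 q.py
```

```text
34.8 [448.8   -2.56  70.52] [-179.98    0.13 -169.98] [11.6  -1.02 -6.28] [ 0.11 -1.77  0.02] 11.54434787211406
```

Call:
drive_tool(moves=[[[0, 0, 0], 0], [[0, 0, 0], 0], [[0, 0, 0], 0], [[0, 0, 0], 0], [[0, 0, 0], 0], [[0, 0, 0], 0], [[0, 0, 0], 0], [[0, 0, 0], 0]], fingers=45)

```text
time: 35.47
tool_pos: [447.9, -2.6, 70.8]
tcp_rot: [-180.0, -0.0, -170.0]
ft_force: [0.7, -0.3, 0.1]
finger_gap: 45.2
```

Call:
drive_tool(moves=[[[0, 0, 3], 0], [[0, 0, 12], 0], [[0, 0, 25], 0], [[0, 0, 40], 0], [[0, 0, 60], 0], [[0, 0, 85], 0], [[0, 0, 110], 0], [[0, 0, 130], 0]])

```text
time: 36.13
tool_pos: [448.3, -2.7, 203.7]
tcp_rot: [-180.0, 0.1, -170.0]
ft_force: [0.7, 0.0, -0.0]
finger_gap: 44.9
```

Call:
drive_tool(moves=[[[-2, -20, 0], 0], [[-5, -50, 0], 0], [[-8, -80, 0], 0], [[-12, -115, 0], 0], [[-15, -150, 0], 0], [[-18, -180, 0], 0], [[-20, -200, 0], 0], [[-20, -200, 0], 0]])

```text
time: 36.8
tool_pos: [427.4, -206.1, 201.9]
tcp_rot: [-179.9, 0.0, -170.2]
ft_force: [0.6, -0.4, 0.2]
finger_gap: 45.0
```

```bash
python3 q.py;python3 - <<'E'
from h import *
from bench import r
s=r.snapshot("side");t=r.snapshot("top")
cv2.imwrite("pics/sf.png",s["pixels"][:,:,::-1]);cv2.imwrite("pics/tf.png",t["pixels"][:,:,::-1])
crop(s,200,210,250,150,3,"pics/csf.png")
E
```

```text
36.8 [ 427.41 -206.15  201.89] [-179.88    0.02 -170.17] [ 0.58 -0.41  0.17] [-0.07  0.02 -0.02] 44.96123144366921
```

View pics/csf.png

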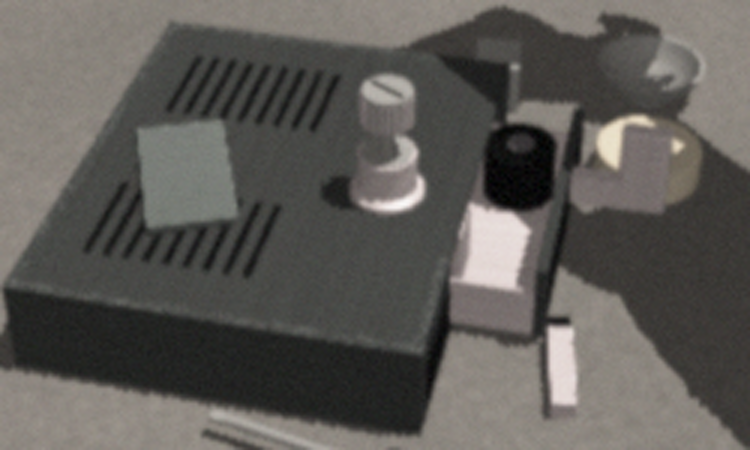

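View pics/tf.png

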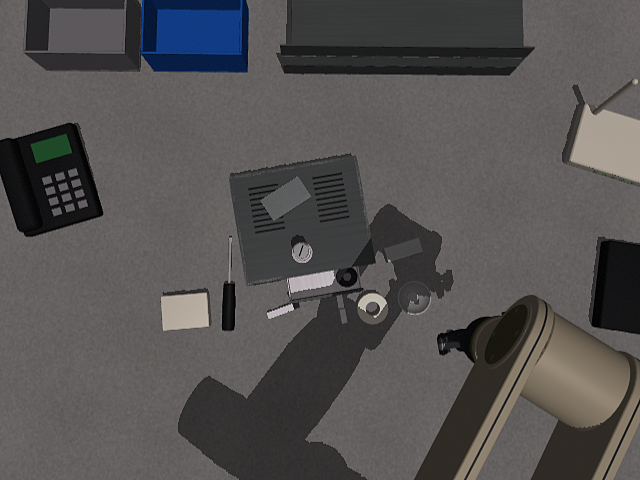

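The final images show the parked screw and the drawn tray, but the module has moved from about (283,307) to (282,311) in the top view and turned. I'll measure how far and whether its old spot is still free.

```bash
python3 - <<'E'
from h import *
import pickle
d=pickle.load(open("d0.pkl","rb"));t=d["top"];s0=d["side"]
tf=cv2.imread("pics/tf.png");sf=cv2.imread("pics/sf.png")
a=t["pixels"][270:335,255:375,::-1];b=tf[270:335,255:375]
cv2.imwrite("pics/mod.png",cv2.resize(np.vstack([a,b]),None,fx=4.5,fy=4.5,interpolation=cv2.INTER_CUBIC))
S=np.array([571.8,78.7]);c,sn=np.cos(np.radians(10)),np.sin(np.radians(10))
A=np.array([[c,sn],[-sn,c]])
for n,im in(("before",t["pixels"][:,:,::-1]),("after",tf)):
    w=im[285:330,258:310].astype(int)
    m=((w.sum(2)>400)).astype(np.uint8)
    if n=="after": m[:18]=0
    k,l,st,cc=cv2.connectedComponentsWithStats(m)
    i=1+np.argmax(st[1:,4]);ct=cv2.findContours((l==i).astype(np.uint8),cv2.RETR_EXTERNAL,cv2.CHAIN_APPROX_NONE)[0][0]
    bx=cv2.boxPoints(cv2.minAreaRect(ct))+[258,285]
    print(n,st[i]);
    for q in bx:
        p=plane(t,*q,12)[:2]+[-1.7,.3];print(q,p,A@(p-S))
E
```

```text
before [ 11  13  24  22 172]
[268.13412094 314.70352554] [445.37940452 146.42876866] [-112.73900532   88.6525225 ]
[289.21647263 297.57411957] [480.36797283 103.78815661] [-85.68645655  40.58401603]
[293.19294357 302.46823883] [470.45999826  95.54998743] [-96.8744498   34.19150489]
[272.11059189 319.59764481] [435.52480924 138.18557296] [-123.87530306   82.24579198]
after [  9  18  27  16 171]
[266.23539448 313.13097382] [448.5421119  150.34672533] [-108.94400054   91.96175824]
[291.50619888 302.79291916] [469.78175508  98.99247901] [-96.94460654  37.69947298]
[294.10265732 309.13982391] [456.9270387   93.55459353] [-110.54830981   34.57639927]
[268.83185196 319.47787857] [435.73264675 144.87168431] [-122.50959202   88.79423567]
```

View pics/mod.png

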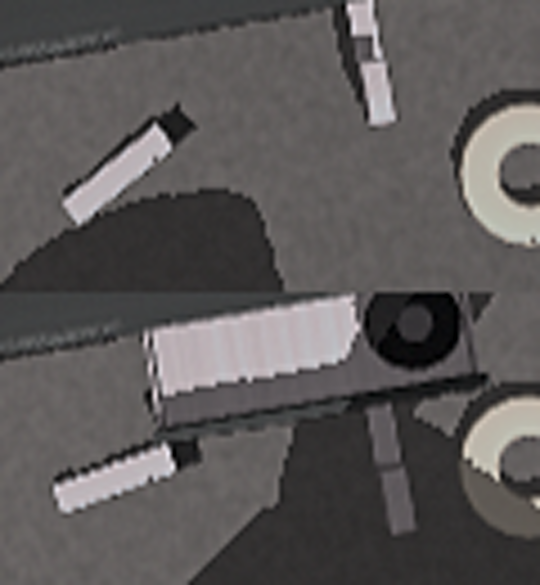

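```bash
python3 - <<'E'
from bench import r
print(r.hand_in()); print(r.sense()['time'])
E
```

```text
the job is handed in; nothing more can be done
None
the job is handed in; nothing more can be done
```

The fan tray is released and out to its stop, but in coming out it pushed the plug-in module aside. That breaks "leave the other things where they lie".

**Screw:**
- I lifted it about 15 mm, until the wrist force jumped to 10.6 N at the stop, then backed down 1.1 mm.
- I turned it counter-clockwise about 156° of tool turn, following the thread, until the end stop answered with 0.14 N m. The highest vertical force I read was about 11 N.
- After letting go, both the close-up and the final picture show it standing raised with its slot turned, so it stayed parked.

**Tray:** I drew it out by its tab for 50 mm by the tool's travel. It stopped there with 7 N, then 11.6 N, against the stop. I let go, and the arm was clear and touching nothing when I handed in at about 37 s.

**What went wrong:** The module lay partly in the tray's path, and I did not see this before pulling. Its centre shifted about 5 mm and it turned roughly 17°. Its front end had been where the tray front now is, so with the tray out it could not go back exactly, and I left it where it ended up. The other things look unmoved in the final pictures; I checked those only by eye.

**Other check that disagreed:** The two cameras differed by about 4 mm on the screw's position. I centred the grip by wrist force instead, and sideways forces of 3 to 6 N remained on the screw while lifting and turning.

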